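Seat the damper's seal head and hold the eye rod ready above it

ROBOT

A 7-joint arm with a two-finger parallel gripper is mounted at the origin on the work surface. World frame = base frame: x ahead of the robot, y to its left, z up, the work surface at z = 0. Lengths are in m, angles in rad, forces in N, time in s.
With the tool pointing down it reaches from about 0.4 to 0.75 m from the base axis. Payload 19.5 kg.
Tool frame: the origin (TCP) lies midway between the tips of the shut fingers; the grasp point (between the pads) lies 19 mm behind it; z points along the fingers, y is the direction in which the jaws open and shut (so a half turn about z gives the same grasp; the last joint's range is limited). The gripper opens to 85 mm and grips with 20 to 120 N. Pads are 22 mm wide; open, the fingers measure 114 mm over their backs; the gripper's body (76 mm by 85 mm) begins 54 mm behind the grasp point. The pads swing forward as they close: fully open they stand 13 mm farther back than shut.
Start: joints at [-1.349, 0.707, -0.028, 1.485, 0.022, 0.951, -0.075], TCP at [0.15, 0.555, 0.231] pointing down, gripper open.
Joint ranges: [-2.71, 2.71], [-0.32, 2.16], [-1.57, 1.52], [0, 2.45], [-1.46, 4.6], [0, 2.02], [-2.83, 2.83]. Speed limits (rad/s): [1.89, 1.89, 2.57, 2.57, 3.01, 3.01, 3.01].

INTERFACE

Orientations are given as [roll, pitch, yaw] about the fixed x, y, z axes, in that order (R = Rz(yaw) Ry(pitch) Rx(roll)).
In Python, from workcell import r gives the robot as it stands. The module is installed in compiled form; this text tells all that it offers.
- The arm moves only by the shell command python3 -m pendant 'ROWS' [OPENING] [FORCE]. ROWS is JSON, a list of rows, each an object with "xyz": the shift along the tool's x, y, z in mm, a list of three; "yaw": the turn about the tool's z in rad. A call has 1 to 12 rows; each row is the pose to reach, as a shift and turn from the pose commanded when the call began, along the tool's axes at that moment; what a row does not reach only later rows make up. A row lasts 1/10 s, in which the tool goes at most 50 mm and 8.59 degrees, less where a joint would pass 70% of its speed; a pose out of reach is approached as far as the arm can. A call with a gripper value outside its range is refused whole. OPENING is the gripper's target within -1 to 1 (shut at 1, half-way at 0, fully open at -1), set as the call begins (- or left out, the last holds). The fingers move at their own pace and stop on an object; FORCE is the grip in N (left out, the last holds). Time passes only in rows, so rows that repeat a pose let the fingers close. It gives the time, the measured TCP pose, the force and the opening at its end, in the units of the state.
- r.observe(): the state, without advancing time (a new reading comes with each control period).
- r.grab_frame(name): name is "scene" or "top" or "wrist"; returns a dict with "img" (420x560x3 uint8, red, green, blue), "vertical_fov" (degrees; the focal length in pixels is half the picture's height over the tangent of half this angle, whatever the lens; pixels are square), "cx", "cy" (the principal point, pixels), "world_to_cam" (4x4, takes a point from world to camera coordinates). Camera axes: x right, y down, z forward; pixel columns grow to the right and rows downward; lengths in m; the calibration is good to about 2 mm. A picture is of the moment at which its call begins. There is no depth.
- r.finish_job(): hands the job in, once; it reports no verdict.
The state is a dict: "time": time; "joint_positions": joint angles; "joint_velocities": joint speeds; "joint_efforts": joint torques, N m; "eef_pos": TCP position; "tcp_rot": TCP orientation; "wrist_force": force on the tool from outside, world axes, zero at the start; "moment": the same for the moment, N m; "finger_gap": finger opening in m.
Only numpy, scipy, OpenCV 4.12 (cv2) and the standard library are available. Lean on these libraries where they do the work, as an engineer would, in place of code of your own. Each camera call takes 0.05 s, during which the arm holds its last target. There are 200 camera calls.

TASK

Press the damper's seal head down until it is fully home on its tube, then take the long rod with the eye out of the rack, lift it over the row of sockets and finish while still holding it in the gripper: upright and still, centred over the bore of the seal head with its foot hovering about 10 mm above it, not touching. The rod must not touch the damper or the sockets at any time, and the other rods and loose things must be left where they are.

Things in the scene. Friction and masses are not known exactly. Their poses are not given: they have to be found in the camera images.
- damper: Aluminium damper tube, 50 mm diameter, standing upright in a clamp block (70 x 80 mm, top 47 mm up) on a steel base plate 130 x 110 x 12 mm, bolted to the bench (fixed, its place varies; left or right of the sockets). Origin: centre of the base plate's underside, on the bench, on the tube's axis; z up. The tube's rim is 95 mm above the origin.
- seal_head (a joint): Seal head on the tube: flat round steel flange, 54 mm dia, 8 mm thick, 14 mm bore in its middle. Slides straight down the tube. Value in m: 0 = 8 mm proud of the rim, 0.008 = fully home on the rim, its top then 103 mm above the bench. Starts 4 to 8 mm proud, takes about 6 N to slide, stays where pushed, hard stop when home.
- seal_bore (a point): Centre of the bore's mouth, in the plane of the seal head's top face; it moves down with the seal head. z up.
- rack: Grey plastic block 60 x 200 x 50 mm, fixed (its place varies), with three round blind holes 13.5 mm wide and 40 mm deep, 70 mm apart in a row along its y axis, each holding one upright rod; the rods' order varies. Origin: centre of its underside, on the bench.
- rod: The rod to carry, long with an eye: steel shank 12 mm dia, collar 22 mm dia 70-77 mm above the foot, flat eye on top (disc 32 mm across, 14 mm thick between flat faces, centre 120 mm above the foot); 136 mm overall, 0.12 to 0.24 kg. Origin: centre of the foot's underside; z up the shank, x square to the eye's flat faces. Stands loose in a rack hole, foot 10 mm above the bench.
- short_rod: Same kind of rod with an eye but shorter: 106 mm overall. Loose in the rack; leave it. Origin: foot's underside.
- plain_rod: Rod as long as the eye rod (134 mm) but with a round cylindrical head, 22 mm diameter, instead of an eye. Loose in the rack; leave it. Origin: foot's underside.
- sockets: Row of five upright steel sockets in a steel holder 200 x 45 mm, fixed between the rack and the damper, long side along its x axis; the tallest socket's top is 110 mm above the bench. Origin: centre of the underside.
- spring: Yellow coil spring standing upright, 70 mm diameter, 110 mm high, loose, beyond the sockets. Origin: underside centre.
- jar: Closed pale plastic jar with a white cap, 68 mm diameter, 95 mm high, loose, between the robot and the sockets. Origin: underside centre.
- screwdriver: Screwdriver lying on the bench beyond the task's things, loose. Origin: underside, mid-tool.
- wrench: Steel spanner lying on the bench beyond the task's things, loose. Origin: underside, mid-tool.
- piston: Small aluminium piston, 40 mm diameter, 26 mm high, loose, on the near side, right of the jar. Origin: underside centre.
Things that resemble listed ones, but are neither listed nor needed, are in the scene too. What is shaped like the damper but blue is not meant.

How it is judged:
On the way, in this order (a step that is already met when the one before it is completed fails the run):
1. the seal head is pressed fully home, while the rod still stands in the rack (value of joint seal_head above 0.0068 m and z of rod in the frame of rack below 0.03 m), for 0.1 s.
2. the eye rod is lifted clear of the rack in the gripper (height (world z) of rod above 0.055 m and contact force between rod and the fingers above 1 N and contact force between rod and rack below 0.1 N), for 0.1 s.
At the end, for the whole second after the job is handed in: Seal head home within 1.2 mm; eye rod held by the gripper, still, upright within 5 degrees, foot centre within 5 mm of the bore axis and 4 to 18 mm above the seal head, not touching the damper; every other loose thing within 25 mm of its start (value of joint seal_head above 0.0068 m and contact force between rod and the fingers above 1 N and horizontal distance between rod and seal_bore below 0.005 m and z of rod in the frame of seal_bore between 0.004 and 0.018 m and angle between rod's own z axis and vertical below 0.09 rad and contact force between rod and damper below 0.1 N and linear speed of rod below 0.01 m/s and not (distance of short_rod from where it was at the start of the episode above 0.025 m) and not (distance of plain_rod from where it was at the start of the episode above 0.025 m) and not (distance of spring from where it was at the start of the episode above 0.025 m) and not (distance of jar from where it was at the start of the episode above 0.025 m) and not (distance of screwdriver from where it was at the start of the episode above 0.025 m) and not (distance of wrench from where it was at the start of the episode above 0.025 m) and not (distance of piston from where it was at the start of the episode above 0.025 m)); the arm keeps its last pose, push and grip.
It fails at once if the rod touches the damper or its seal head (contact force between rod and damper above 0.5 N).
It fails at once if the rod touches the sockets (contact force between rod and sockets above 0.5 N).
It fails at once if another rod or a loose thing is moved more than 25 mm (distance of any of short_rod, plain_rod, spring, jar, screwdriver, wrench, piston from where it was at the start of the episode above 0.025 m).
It also fails if it takes over 56 s, if anything falls off the work surface, if the arm or the gripper's body presses on something with over 40 N, if the wrist force passes 120 N, or if a joint passes its speed limit or range.

## Working session

There is one attempt and no reset: what is moved stays moved. The work goes in short steps, Python scripts to look and compute and a shell command to move; the robot and the scene stay as the last step left them, time stands still between calls to the robot, and variables do not carry over. Pictures are saved under pics/ and viewed, about 8 in all and at most 12, crops included, and the job is handed in when it is done.

```bash
mkdir -p pics; cat > h.py <<'E'
import numpy as np, cv2, pickle
from workcell import r
def grab(n,tag):
    f=r.grab_frame(n); pickle.dump(f,open(f'pics/{tag}.pkl','wb')); cv2.imwrite(f'pics/{tag}.png',f['img'][:,:,::-1]); return f
def load(tag): return pickle.load(open(f'pics/{tag}.pkl','rb'))
def foc(f): return f['img'].shape[0]/2/np.tan(np.radians(f['vertical_fov'])/2)
def proj(f,p):
    c=f['world_to_cam']@np.append(p,1); return np.array([f['cx'],f['cy']])+foc(f)*c[:2]/c[2]
def ray(f,u,v):
    W=np.array(f['world_to_cam']);R=W[:3,:3];o=-R.T@W[:3,3]
    return o,R.T@np.array([(u-f['cx'])/foc(f),(v-f['cy'])/foc(f),1])
def at(f,u,v,z):
    o,d=ray(f,u,v); return o+d*(z-o[2])/d[2]
E
python3 - <<'E'
from h import *
a=grab('top','t0');b=grab('scene','s0')
for f in(a,b):
    print(f['vertical_fov'],f['cx'],f['cy'],np.round(ray(f,280,210),3))
s=r.observe();print(s)
E
```

```text
45.71764547191095 266.0636501994091 212.97310110487365 [[ 0.324  0.021  1.309]
 [ 0.129 -0.036 -0.991]]
50.55941181058697 282.4667031226325 209.32337987463552 [[ 0.987  0.461  0.989]
 [-0.437 -0.411 -0.8  ]]
{'time': 0.1, 'joint_positions': array([-1.34870078,  0.70700785, -0.02757927,  1.48496175,  0.02198928,
        0.95090893, -0.07549818]), 'joint_velocities': array([-0.00048277, -0.00242544,  0.00010308,  0.00054017,  0.00161701,
       -0.00040045, -0.00213304]), 'joint_efforts': array([ 2.30750651e-03, -8.84309149e+01,  1.23635396e+00, -2.36459148e+01,
        1.70104805e-02,  4.91168874e-03, -4.50536879e-05]), 'eef_pos': array([0.14988134, 0.55487041, 0.23089121]), 'tcp_rot': array([-3.14061006e+00,  4.61049507e-05,  2.87776346e+00]), 'wrist_force': array([-0.10195967,  0.37495065,  0.21780326]), 'moment': array([0.01703616, 0.00093345, 0.00108911]), 'finger_gap': 0.08536585628632656}
```

View pics/t0.png

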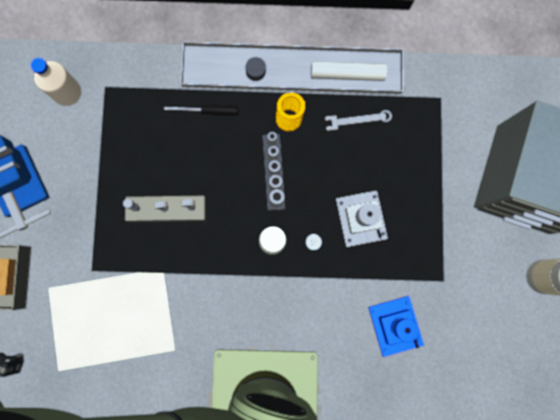

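View pics/s0.png

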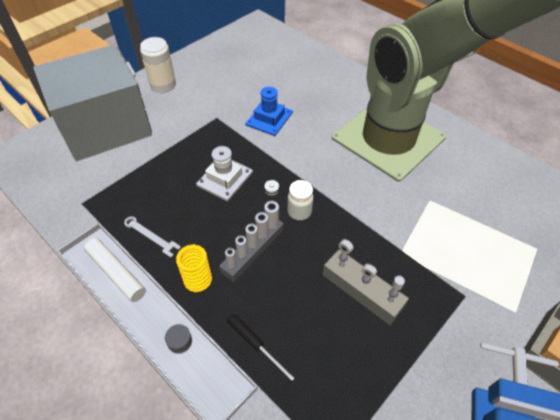

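Candidates for the rod, as scene / top pixels: (346,246) / (188,203) is a tall eye rod, (369,270) / (160,206) is a shorter eye rod, and (398,283) / (128,204) has a round head. For the damper, the grey one is at scene (222,160) / top (368,214); the blue one at (268,105) / (403,328) is a decoy. I'll check the choice in a close crop.

```bash
python3 - <<'E'
from h import *
a=load('t0');b=load('s0')
c=lambda f,u,v,w,h:cv2.resize(f['img'][v:v+h,u:u+w,::-1],(400,300),interpolation=cv2.INTER_CUBIC)
cv2.imwrite('pics/c1.png',np.vstack([np.hstack([c(b,310,225,120,90),c(b,185,135,80,60)]),np.hstack([c(a,110,175,100,75),c(a,325,180,80,60)])]))
for n,p,z in[('damper',(370,214),.107),('eye',(188,203),.13),('short',(160,206),.1),('plain',(128,204),.144),('sock hi',(277,197),.11),('sock lo',(272,136),.08),('jar',(273,240),.095),('spring',(291,105),.11),('piston',(314,242),.026)]:print(n,at(a,*p,z).round(3))
for n,p,z in[('damper',(222,153),.107),('eye',(346,246),.13),('short',(369,270),.1),('plain',(398,283),.144)]:print(n,at(b,*p,z).round(3))
E
```

```text
damper [ 0.478 -0.242  0.107]
eye [0.488 0.198 0.13 ]
short [0.482 0.271 0.1  ]
plain [0.479 0.337 0.144]
sock hi [ 0.512 -0.014  0.11 ]
sock lo [0.673 0.002 0.08 ]
jar [ 0.408 -0.008  0.095]
spring [ 0.745 -0.043  0.11 ]
piston [ 0.411 -0.115  0.026]
damper [ 0.476 -0.24   0.107]
eye [0.486 0.199 0.13 ]
short [0.483 0.268 0.1  ]
plain [0.49  0.341 0.144]
```

View pics/c1.png

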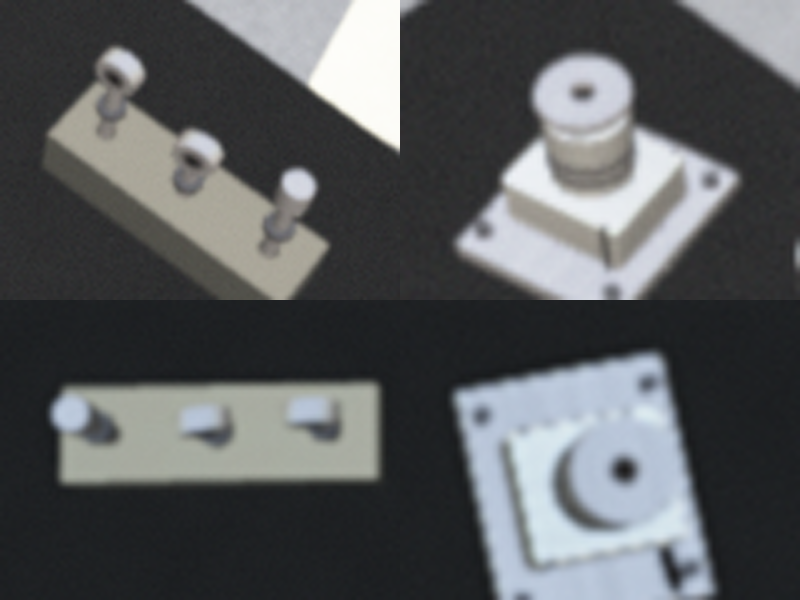

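The crop confirms it. The tall eye rod is the rightmost in the rack, near (0.487, 0.199), with its flats facing about ±x. The damper is grey, near (0.477, -0.241), with the seal head proud of the rim. First I'll move over the rod with the jaws along x for a wrist view.

```bash
cat >> h.py <<'E'
def go(x,y,z,yaw):
    from scipy.spatial.transform import Rotation as Ro
    s=r.observe(); M=Ro.from_euler('xyz',s['tcp_rot']).as_matrix()
    print('shift mm',(1000*M.T@(np.array([x,y,z])-s['eef_pos'])).round(1),'yaw',round(s['tcp_rot'][2]-yaw,3))
E
python3 -c "
from h import *
go(.44,.2,.26,1.571)"
```

```text
shift mm [-372.6 -267.   -28.8] yaw 1.307
```

```bash
python3 -m pendant '[{"xyz":[-373,-267,-29],"yaw":1.307},{"xyz":[-373,-267,-29],"yaw":1.307},{"xyz":[-373,-267,-29],"yaw":1.307},{"xyz":[-373,-267,-29],"yaw":1.307},{"xyz":[-373,-267,-29],"yaw":1.307},{"xyz":[-373,-267,-29],"yaw":1.307},{"xyz":[-373,-267,-29],"yaw":1.307},{"xyz":[-373,-267,-29],"yaw":1.307},{"xyz":[-373,-267,-29],"yaw":1.307},{"xyz":[-373,-267,-29],"yaw":1.307},{"xyz":[-373,-267,-29],"yaw":1.307},{"xyz":[-373,-267,-29],"yaw":1.307}]'
python3 - <<'E'
from h import *
f=grab('wrist','w0'); s=r.observe(); print(s['time'],s['eef_pos'],s['tcp_rot'],s['joint_velocities'].round(3)); print(f['vertical_fov'],ray(f,280,210))
print(proj(f,[.487,.199,.146]),proj(f,[.483,.27,.116]))
go(.477,-.241,.2,1.571)
E
```

```text
time: 1.3
eef_pos: [0.4398, 0.2009, 0.26]
tcp_rot: [-3.141, -0.0, 1.572]
wrist_force: [-0.5, -0.1, -0.9]
finger_gap: 0.0853
1.35 [0.43961083 0.20117006 0.26010293] [-3.14082607e+00 -2.14621113e-04  1.57294578e+00] [-0.01  -0.001  0.003  0.    -0.001 -0.002  0.001]
58.001473330996426 (array([0.43931687, 0.28094552, 0.4030191 ]), array([ 0.01023293, -0.32696929, -0.94515306]))
[343.10861319 200.87066816] [336.29658725  95.50333842]
shift mm [-442.3   36.5   60. ] yaw 0.002
```

View pics/w0.png

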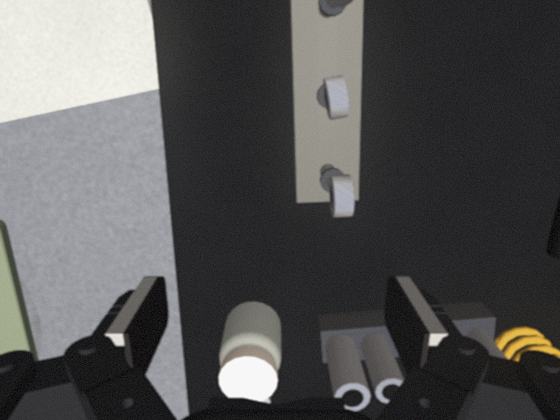

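The wrist view shows the target eye at (343,196), right where projected, and the short rod at (337,97). The jaws line up with its flats. Next I'll go toward the damper with the fingers shut and stop short for a wrist look.

```bash
python3 -m pendant '[{"xyz":[-350,37,0]},{"xyz":[-350,37,0]},{"xyz":[-350,37,0]},{"xyz":[-350,37,0]},{"xyz":[-350,37,0]},{"xyz":[-350,37,0]},{"xyz":[-350,37,0]},{"xyz":[-350,37,0]},{"xyz":[-350,37,0]},{"xyz":[-350,37,0]}]' 1 40
python3 - <<'E'
from h import *
f=grab('wrist','w1'); print(proj(f,[.477,-.241,.107]))
w=load('w0')
im=np.vstack([np.hstack([cv2.resize(w['img'][150:240,290:410],(400,300),interpolation=2),cv2.resize(load('t0')['img'][190:235,340:400],(400,300),interpolation=2)]),cv2.resize(f['img'][:,:],(400,300)).repeat(1,0) if 0 else np.hstack([cv2.resize(f['img'][100:340,200:520],(400,300),interpolation=2),cv2.resize(f['img'],(400,300))])])
cv2.imwrite('pics/c2.png',im[:,:,::-1])
E
```

```text
[307.44674719 548.19868891]invalid input
```

View pics/c2.png

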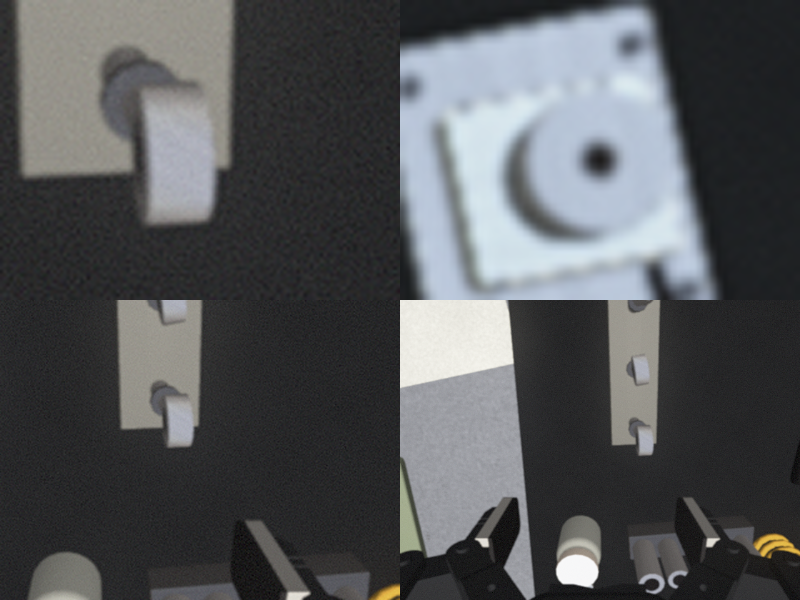

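The call was refused because every row needs a yaw. The camera looks at what is under the TCP, so I'll go straight above the damper.

```bash
python3 -m pendant '[{"xyz":[-442,37,0],"yaw":0},{"xyz":[-442,37,0],"yaw":0},{"xyz":[-442,37,0],"yaw":0},{"xyz":[-442,37,0],"yaw":0},{"xyz":[-442,37,0],"yaw":0},{"xyz":[-442,37,0],"yaw":0},{"xyz":[-442,37,0],"yaw":0},{"xyz":[-442,37,0],"yaw":0},{"xyz":[-442,37,0],"yaw":0},{"xyz":[-442,37,0],"yaw":0},{"xyz":[-442,37,0],"yaw":0},{"xyz":[-442,37,0],"yaw":0}]' 1 40
python3 - <<'E'
from h import *
f=grab('wrist','w1'); print(proj(f,[.477,-.241,.107]), r.observe()['eef_pos'])
E
```

```text
time: 2.6
eef_pos: [0.4778, -0.2403, 0.2603]
tcp_rot: [-3.142, -0.001, 1.573]
wrist_force: [0.6, 0.3, 0.7]
finger_gap: -0.0003
[275.60155173 184.76784784] [ 0.47783055 -0.24029876  0.26038983]
```

View pics/w1.png

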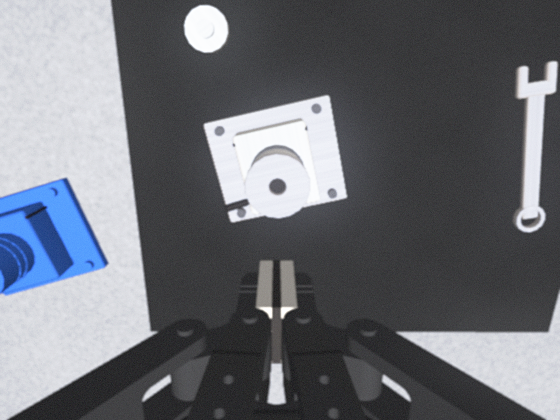

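The bore shows at (277,186), within 2 px of the prediction. Now down, to press.

```bash
python3 - <<'E'
from h import *
f=load('w1');a=load('t0')
for z in(.107,.109,.111):print(z,at(f,277.3,186.2,z).round(4),at(a,369.5,213.5,z).round(4))
E
python3 -m pendant '[{"xyz":[0,0,45],"yaw":0},{"xyz":[0,0,90],"yaw":0},{"xyz":[0,0,130],"yaw":0},{"xyz":[0,0,142],"yaw":0},{"xyz":[0,0,142],"yaw":0},{"xyz":[0,0,145],"yaw":0},{"xyz":[0,0,147],"yaw":0},{"xyz":[0,0,149],"yaw":0},{"xyz":[0,0,151],"yaw":0},{"xyz":[0,0,153],"yaw":0}]'
```

```text
0.107 [ 0.4784 -0.2422  0.107 ] [ 0.4792 -0.2408  0.107 ]
0.109 [ 0.4784 -0.2416  0.109 ] [ 0.4789 -0.2404  0.109 ]
0.111 [ 0.4784 -0.2411  0.111 ] [ 0.4786 -0.2399  0.111 ]
time: 3.65
eef_pos: [0.4776, -0.242, 0.1076]
tcp_rot: [3.141, 0.0, 1.571]
wrist_force: [-0.3, 0.1, 5.6]
finger_gap: 0.0
```

Contact is at about 6 N, which is the sliding force. I'll continue slowly.

```bash
python3 -m pendant '[{"xyz":[0,0,1],"yaw":0},{"xyz":[0,0,2],"yaw":0},{"xyz":[0,0,3],"yaw":0},{"xyz":[0,0,4],"yaw":0},{"xyz":[0,0,4],"yaw":0}]'; python3 -m pendant '[{"xyz":[0,0,0.5],"yaw":0},{"xyz":[0,0,1],"yaw":0},{"xyz":[0,0,1],"yaw":0}]'
```

```text
time: 4.15
eef_pos: [0.4776, -0.242, 0.1034]
tcp_rot: [3.141, 0.0, 1.571]
wrist_force: [0.8, -0.8, 1.3]
finger_gap: 0.0001
time: 4.45
eef_pos: [0.4776, -0.2421, 0.1029]
tcp_rot: [3.141, 0.0, 1.571]
wrist_force: [-1.4, 2.1, 14.0]
finger_gap: -0.0001
```

```bash
python3 -m pendant '[{"xyz":[0,0,0.3],"yaw":0},{"xyz":[0,0,0.6],"yaw":0},{"xyz":[0,0,0.6],"yaw":0},{"xyz":[0,0,0.6],"yaw":0}]'
```

```text
time: 4.85
eef_pos: [0.4776, -0.2421, 0.1027]
tcp_rot: [3.14, 0.0, 1.571]
wrist_force: [-3.0, 2.9, 24.8]
finger_gap: 0.0002
```

It hit the hard stop: 25 N with the tip at 0.1027, so the head is home. I'll go up and re-measure the bore from above.

```bash
python3 -m pendant '[{"xyz":[0,0,-20],"yaw":0},{"xyz":[0,0,-65],"yaw":0},{"xyz":[0,0,-115],"yaw":0},{"xyz":[0,0,-158],"yaw":0},{"xyz":[0,0,-158],"yaw":0},{"xyz":[0,0,-158],"yaw":0}]'
python3 - <<'E'
from h import *
from scipy.optimize import minimize
f=grab('wrist','w2'); g=cv2.cvtColor(f['img'],cv2.COLOR_RGB2GRAY)
u0,v0=proj(f,[.4784,-.2417,.103]).round().astype(int)
p=g[v0-14:v0+15,u0-14:u0+15]; m=(p<110).astype(np.uint8)
n,l,s,c=cv2.connectedComponentsWithStats(m); k=min(range(1,n),key=lambda i:np.hypot(*(c[i]-14)) if s[i,4]>15 else 99)
uv=c[k]+[u0-14,v0-14];print((u0,v0),s[k],uv,at(f,*uv,.103).round(4))
# eye in w0
w=load('w0')
go(.487,.199,.25,1.571)
E
```

```text
time: 5.45
eef_pos: [0.4774, -0.2419, 0.2601]
tcp_rot: [3.141, 0.0, 1.571]
wrist_force: [0.2, 0.7, -0.7]
finger_gap: 0.0002
(np.int64(278), np.int64(182)) [  7   8  14  13 149] [277.32214765 181.95973154] [ 0.4781 -0.2414  0.103 ]
shift mm [440.7   9.9   9.3] yaw -0.0
```

The bore at z = 0.103 is at (0.478, -0.2414). Now back over the eye rod, opening on the way.

```bash
python3 -m pendant '[{"xyz":[441,10,0],"yaw":0},{"xyz":[441,10,0],"yaw":0},{"xyz":[441,10,0],"yaw":0},{"xyz":[441,10,0],"yaw":0},{"xyz":[441,10,0],"yaw":0},{"xyz":[441,10,0],"yaw":0},{"xyz":[441,10,0],"yaw":0},{"xyz":[441,10,0],"yaw":0},{"xyz":[441,10,0],"yaw":0},{"xyz":[441,10,40],"yaw":0},{"xyz":[441,10,40],"yaw":0},{"xyz":[441,10,40],"yaw":0}]' -1 60
python3 - <<'E'
from h import *
f=grab('wrist','w3'); print(r.observe()['eef_pos'])
u,v=proj(f,[.487,.199,.13]).round().astype(int);print(u,v)
for y in(.183,.199,.215):print(y,[proj(f,[x,y,z]).round(1).tolist() for x in(.48,.494) for z in(.13,.146)])
c=f['img'][v-60:v+60,u-80:u+80];cv2.imwrite('pics/c3.png',cv2.resize(c,(800,600),interpolation=2)[:,:,::-1]);print('crop origin',u-80,v-60)
E
```

```text
time: 6.7
eef_pos: [0.4872, 0.198, 0.2195]
tcp_rot: [-3.14, 0.002, 1.569]
wrist_force: [0.3, -1.0, 1.2]
finger_gap: 0.0857
[0.48772158 0.19799589 0.22038748]
277 208
0.183 [[266.0, 230.6], [265.3, 240.4], [287.2, 230.6], [287.9, 240.4]]
0.199 [[265.8, 207.7], [265.1, 216.2], [287.4, 207.7], [288.1, 216.2]]
0.215 [[265.5, 183.9], [264.8, 191.0], [287.6, 183.9], [288.3, 191.0]]
crop origin 197 148
```

View pics/c3.png

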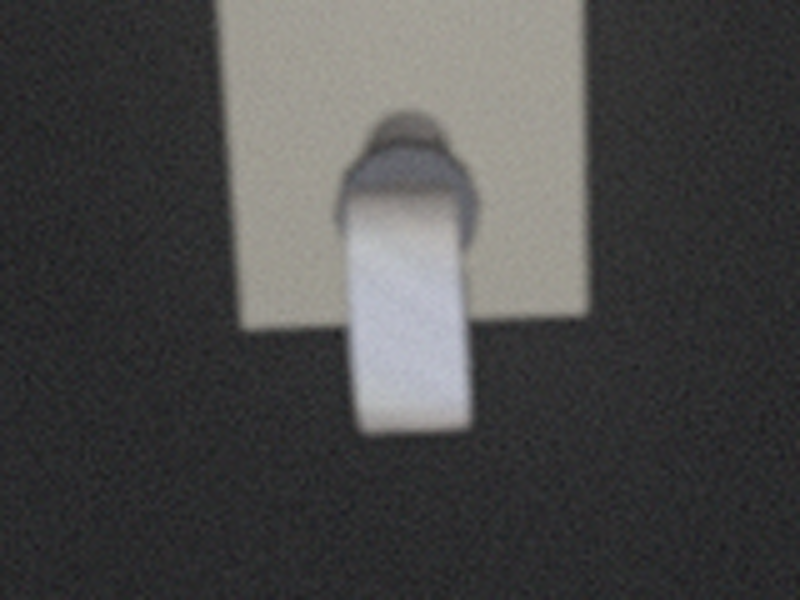

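The eye spans crop x 347–470 and y 190–433, so its centre is near (0.488, 0.1975), turned about 2° from the jaws. I'll correct for that and descend to a TCP height of 0.111.

```bash
python3 -c "
from h import *
go(.488,.1975,.111,1.611)"
python3 -m pendant '[{"xyz":[0,0,0],"yaw":-0.04},{"xyz":[0,0,30],"yaw":-0.04},{"xyz":[0,0,60],"yaw":-0.04},{"xyz":[0,0,60],"yaw":-0.04},{"xyz":[0,0,60],"yaw":-0.04}]'; python3 -c "
from h import *
go(.488,.1975,.111,1.611)"
```

```text
shift mm [ -0.4   0.3 109.4] yaw -0.042
time: 7.25
eef_pos: [0.4879, 0.1988, 0.161]
tcp_rot: [3.141, -0.0, 1.611]
wrist_force: [0.2, -0.4, 0.7]
finger_gap: 0.0852
shift mm [-1.3  0.1 50. ] yaw 0.0
```

```bash
python3 -m pendant '[{"xyz":[-1,0,25],"yaw":0},{"xyz":[-1,0,45],"yaw":0},{"xyz":[-1,0,50],"yaw":0},{"xyz":[-1,0,50],"yaw":0}]'; python3 -m pendant '[{"xyz":[-1,0,0],"yaw":0},{"xyz":[-1,0,0],"yaw":0},{"xyz":[-1,0,0],"yaw":0},{"xyz":[-1,0,0],"yaw":0},{"xyz":[-1,0,0],"yaw":0},{"xyz":[-1,0,0],"yaw":0},{"xyz":[-1,0,0],"yaw":0},{"xyz":[-1,0,0],"yaw":0},{"xyz":[-1,0,0],"yaw":0},{"xyz":[-1,0,0],"yaw":0}]' 1 80
```

```text
time: 7.65
eef_pos: [0.4879, 0.1981, 0.1107]
tcp_rot: [3.141, -0.0, 1.611]
wrist_force: [1.0, -0.0, 0.7]
finger_gap: 0.0853
time: 8.65
eef_pos: [0.4878, 0.1971, 0.11]
tcp_rot: [3.141, -0.0, 1.611]
wrist_force: [0.7, -0.4, 4.3]
finger_gap: 0.0133
```

Gripped: the gap is 13.3 mm on the 14 mm eye. Lifting straight up.

```bash
python3 -m pendant '[{"xyz":[0,0,-10],"yaw":0},{"xyz":[0,0,-25],"yaw":0},{"xyz":[0,0,-45],"yaw":0},{"xyz":[0,0,-70],"yaw":0},{"xyz":[0,0,-100],"yaw":0},{"xyz":[0,0,-135],"yaw":0},{"xyz":[0,0,-170],"yaw":0},{"xyz":[0,0,-190],"yaw":0},{"xyz":[0,0,-190],"yaw":0},{"xyz":[0,0,-190],"yaw":0}]'
python3 - <<'E'
from h import *
f=grab('wrist','w4');b=grab('scene','s4');s=r.observe();e=s['eef_pos'];print(e)
for h in(0,70,77):print(h,proj(f,[e[0],e[1],e[2]-.101+h/1000]).round(1),proj(b,[e[0],e[1],e[2]-.101+h/1000]).round(1))
u,v=proj(b,[e[0],e[1],e[2]-.06]).astype(int)
cv2.imwrite('pics/c4.png',np.hstack([cv2.resize(f['img'][100:400,180:380],(400,600),interpolation=2),cv2.resize(b['img'][v-60:v+60,u-40:u+40],(400,600),interpolation=2)])[:,:,::-1]);print(u-40,v-60)
E
```

```text
time: 9.65
eef_pos: [0.4871, 0.197, 0.2996]
tcp_rot: [-3.141, 0.0, 1.611]
wrist_force: [-0.4, 0.3, -1.9]
finger_gap: 0.0131
[0.48702907 0.19694592 0.29884116]
0 [276.6 203.7] [349.1 228.8]
70 [276.7 247. ] [353.7 209.3]
77 [276.8 253. ] [354.2 207.3]
311 157
```

View pics/c4.png

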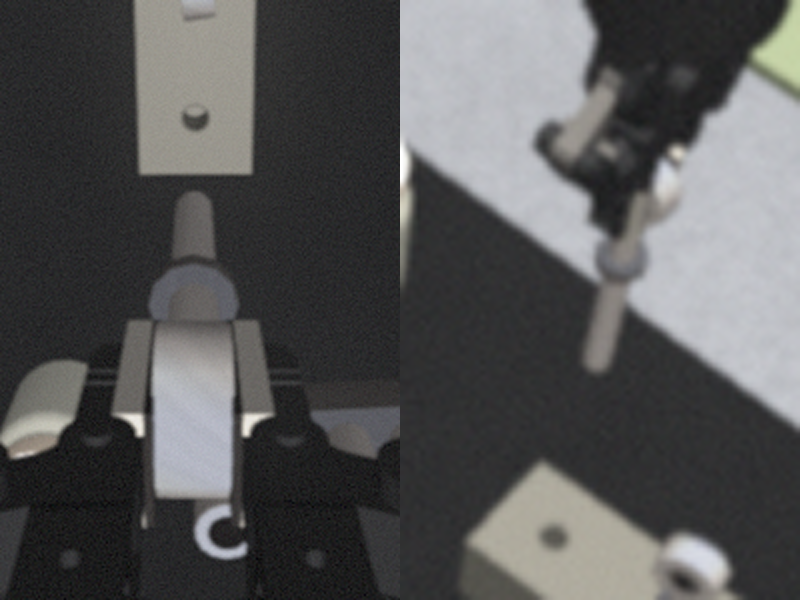

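The rod hangs upright and centred on the TCP. Its foot's far edge is at wrist pixel (277,195), where about (277,195) was predicted. The foot is about 101 mm below the TCP and the rack hole is empty. Now traverse.

```bash
python3 -c "
from h import *
go(.4782,-.2412,.2999,1.611)"
```

```text
shift mm [-437.4  -26.3   -0.7] yaw -0.0
```

```bash
python3 -m pendant '[{"xyz":[-20,-1,0],"yaw":0},{"xyz":[-55,-3,0],"yaw":0},{"xyz":[-95,-6,0],"yaw":0},{"xyz":[-137,-8,0],"yaw":0},{"xyz":[-180,-11,0],"yaw":0},{"xyz":[-225,-14,0],"yaw":0},{"xyz":[-270,-16,0],"yaw":0},{"xyz":[-315,-19,0],"yaw":0},{"xyz":[-360,-22,0],"yaw":0},{"xyz":[-400,-24,0],"yaw":0},{"xyz":[-427,-26,0],"yaw":0},{"xyz":[-437,-26,0],"yaw":0}]'; python3 -m pendant '[{"xyz":[0,0,10],"yaw":0},{"xyz":[0,0,30],"yaw":0},{"xyz":[0,0,50],"yaw":0},{"xyz":[0,0,60],"yaw":0},{"xyz":[0,0,60],"yaw":0},{"xyz":[0,0,60],"yaw":0}]'
python3 - <<'E'
from h import *
go(.4782,-.2412,.2145,1.611)
f=grab('wrist','w5');b=grab('scene','s5');e=r.observe()['eef_pos'];print(e)
ft=[e[0],e[1],e[2]-.101]
print('foot',proj(f,ft),proj(b,ft),'bore',proj(f,[.4782,-.2412,.103]),proj(b,[.4782,-.2412,.103]))
u,v=proj(b,ft).astype(int)
cv2.imwrite('pics/c5.png',np.hstack([cv2.resize(f['img'][80:380,180:380],(400,600),interpolation=2),cv2.resize(b['img'][v-50:v+40,u-30:u+30],(400,600),interpolation=2)])[:,:,::-1]);print(u-30,v-50)
E
```

```text
time: 10.95
eef_pos: [0.4779, -0.2434, 0.2987]
tcp_rot: [-3.14, 0.0, 1.607]
wrist_force: [-0.1, 0.8, -1.4]
finger_gap: 0.0131
time: 11.55
eef_pos: [0.4792, -0.2402, 0.2401]
tcp_rot: [3.141, 0.0, 1.611]
wrist_force: [0.6, -0.3, -1.6]
finger_gap: 0.013
shift mm [-1.  -1.  25.6] yaw 0.0
[ 0.47924551 -0.24056149  0.24043205]
foot [276.68953619 204.65407095] [219.94191745 144.98971284] bore [275.21092224 190.51986135] [221.37897746 154.19683268]
189 94
```

View pics/c5.png

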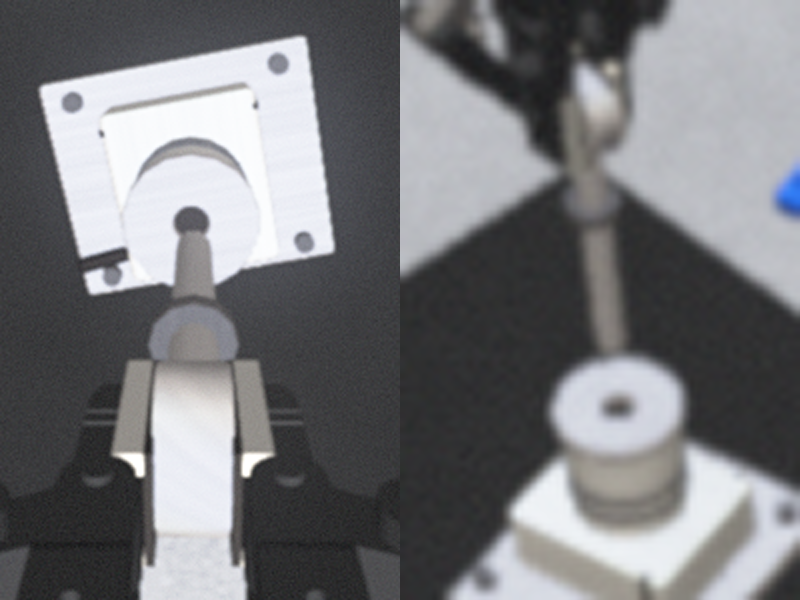

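Bore at wrist (275.5,191) and scene (221.5,154.8), foot at wrist column 276.5 and scene about (220.5,145): all agree with the projections to within about 1 px. I'll descend the last 26 mm with a -1, -1 mm trim.

```bash
python3 -m pendant '[{"xyz":[-1,-1,5],"yaw":0},{"xyz":[-1,-1,12],"yaw":0},{"xyz":[-1,-1,19],"yaw":0},{"xyz":[-1,-1,23],"yaw":0},{"xyz":[-1,-1,25.5],"yaw":0},{"xyz":[-1,-1,25.5],"yaw":0},{"xyz":[-1,-1,25.5],"yaw":0},{"xyz":[-1,-1,25.5],"yaw":0},{"xyz":[-1,-1,25.5],"yaw":0},{"xyz":[-1,-1,25.5],"yaw":0}]'
python3 - <<'E'
from h import *
go(.4782,-.2412,.2145,1.611)
f=grab('wrist','w6');b=grab('scene','s6');s=r.observe();e=s['eef_pos'];print(e,abs(s['joint_velocities']).max())
ft=[e[0],e[1],e[2]-.101]
print('foot',proj(f,ft),proj(b,ft),'bore',proj(f,[.4782,-.2412,.103]),proj(b,[.4782,-.2412,.103]))
u,v=proj(b,ft).astype(int)
cv2.imwrite('pics/c6.png',np.hstack([cv2.resize(f['img'][120:270,230:330],(400,600),interpolation=2),cv2.resize(b['img'][v-35:v+25,u-20:u+20],(400,600),interpolation=2)])[:,:,::-1]);print(u-20,v-35)
E
```

```text
time: 12.65
eef_pos: [0.478, -0.2417, 0.2143]
tcp_rot: [3.141, 0.0, 1.611]
wrist_force: [0.8, 0.2, -1.3]
finger_gap: 0.0133
shift mm [ 0.5  0.2 -0.2] yaw -0.0
[ 0.47801853 -0.24167506  0.21429556] 0.0018020573748737838
foot [276.6474689  203.91804673] [220.95174186 151.42902503] bore [276.90868801 198.71818989] [221.37897746 154.19683268]
200 116
```

View pics/c6.png

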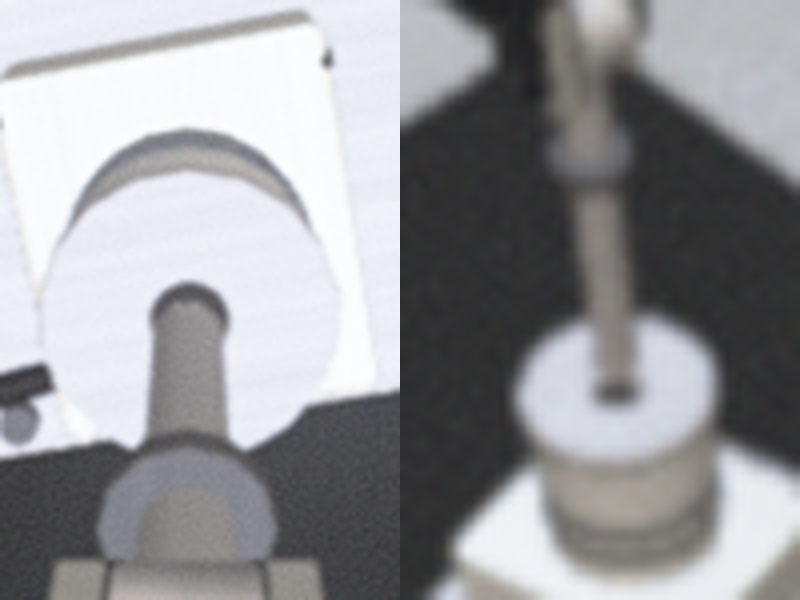

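The rod is upright and still over the bore. Wrist view: flange centre column 277.5, rod column 277. Foot edge at row 194.5, against 194.6 predicted for a hover of about 10 mm. No contact force. Handing in.

```bash
python3 -c "
from h import *
r.finish_job();s=r.observe();print(s['time'],s['eef_pos'],s['finger_gap'],s['wrist_force'])"
```

```text
the job is handed in; nothing more can be done
the job is handed in; nothing more can be done
```

I pressed the seal head home, took the long eye rod out of the rack, carried it over the sockets and handed the job in at about 12.7 s. It ended with the rod held upright over the bore. The hand-in reported no verdict.

- **Seal head:** it slid at about 6 N, then hit a hard stop at 25 N with the fingertips at z = 0.1027 m. The expected height when home is 0.103 m.
- **Carry:** I gripped the rod on its flats (gap 13.3 mm) and lifted it straight up. It crossed the sockets with its foot about 90 mm above the tallest one.
- **Final position:** the rod stood still, about 0.5 mm off the measured bore axis. The gripper was vertical and the rod looked upright in both views.
- **Hover:** the arm pose puts the foot about 10 mm above the head. The wrist view agreed, but the scene view suggested it could be 1–2 mm lower, still inside the 4–18 mm band.
- **Not checked:** I did not re-measure the jar, the other rods or the other loose things at the end. The planned path cleared them all, and no unexpected forces showed in the readings.
- **Refused call:** one early move was rejected for a missing yaw value. Nothing moved.

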